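Shift the tube mixer into its far right gear and start it

ROBOT

A 6-joint arm with a two-finger parallel gripper is mounted at the origin on the work surface. World frame = base frame: x ahead of the robot, y to its left, z up, the work surface at z = 0. Lengths are in mm, angles in rad, forces in N, time in s.
With the tool pointing down it reaches from about 350 to 875 mm from the base axis. Payload 4.2 kg.
Tool frame: the origin (TCP) lies at the very end of the fingers, on their centre line; the grasp point (between the pads) lies 19 mm behind it; z points along the fingers, y is the line along which they close (so a half turn about z gives the same grasp; the last joint's range is limited). The gripper opens to 85 mm and grips with 20 to 120 N. Pads are 22 mm wide; open, the fingers measure 114 mm over their backs; the gripper's body (76 mm by 85 mm) begins 54 mm behind the grasp point. The pads swing forward as they close: fully open they stand 13 mm farther back than shut.
Start: joints at [-0.842, 0.385, 0.008, 0, -1.194, -0.259], TCP at [282.954, -557.258, 231.312] pointing down, gripper open.
Joint ranges: [-3.14, 3.14], [-1.21, 2.06], [-1.07, 1.41], [-3.16, 2.05], [-2.99, -0.16], [-3.1, 3.1]. Speed limits (rad/s): [2.79, 2.79, 3.14, 3.14, 3.14, 3.14].

INTERFACE

Orientations are given as a unit quaternion [x, y, z, w].
In Python, from bench import arm, optics gives the robot as it stands. The module is installed in compiled form; this text tells all that it offers.
- The arm moves only by the tool step_arm, never from a script. Its argument "motion" is a list of rows, each an object with "dr": the turn, a rotation vector about the tool's x, y, z in units of 8 degrees (1.0 is 8 degrees), a list of three; "slide": the shift along the tool's x, y, z in mm, a list of three; "jaw": the finger opening in mm, from 0 to 85.4. A call has exactly 8 rows; each row is the pose to reach, as a shift and turn from the pose commanded when the call began, along the tool's axes at that moment; what a row does not reach only later rows make up. A row lasts 1/8 s, in which the tool goes at most 62.5 mm and 10.7 degrees, less where a joint would pass 70% of its speed; a pose out of reach is approached as far as the arm can. A call with a gripper value outside its range is refused whole. The fingers move at their own pace and stop on an object; the grip force is fixed at half the most. Time passes only in rows, so rows that repeat a pose let the fingers close, or fill a call up. It gives the time, the measured TCP pose, the force, the opening and the grip force at its end, in the units of the state.
- arm.read_state(): the state, without advancing time (a new reading comes with each control period).
- optics.get_image(name): name is "scene" or "top"; returns the picture (480x640x3 uint8, blue, green, red); there is no depth.
- optics.camera_info(name): a dict with "camera_matrix" (3x3 intrinsics, pixels), "k1" (the pictures are not rectified: a ray, as slopes to the right and down, at radius r is drawn at 1 + k1 r^2 times it, then the intrinsics apply), "view" (4x4, takes a point from world to camera coordinates). Camera axes: x right, y up, looking along -z (the intrinsics and any distortion apply to the point x, -y, -z); pixel columns grow to the right and rows downward; lengths in mm; the calibration is good to about 2 mm. A picture is of the moment at which its call begins. camera_info takes no time and is no camera call.
- arm.job_done(): hands the job in; it is judged then, once.
The state is a dict: "clock": time; "joints": joint angles; "joint_vel": joint speeds; "joint_efforts": joint torques, N m; "position": TCP position; "ee_rot": TCP orientation; "contact_force": force on the tool from outside, world axes, zero at the start; "wrist_torque": the same for the moment, N m; "gripper_width": finger opening in mm; "grasp_force": force on a finger pad.
Only numpy, scipy, OpenCV 4.12 (cv2) and the standard library are available. Lean on these libraries where they do the work, as an engineer would, in place of code of your own. Each camera call takes 0.05 s, during which the arm holds its last target. There are 200 camera calls.

TASK

The blood-tube roller mixer is stopped in the wrong gear: roll and tilt at the fast speed is the far right slot of its H-shaped gate, as seen from the robot facing the machine. With light fingertip pushes, never gripping or forcing it, push the gear lever through the gate and fully home in that slot, and only then press the round start button right down and let it come up. Leave the tubes on the rollers and everything else on the bench where it is.

Things in the scene. Friction and masses are not known exactly. Their poses are not given: they have to be found in the camera images.
- mixer: White roller mixer fixed to the bench, 260 mm deep (x), 470 mm wide (y). Origin on the bench under the centre of the gear lever's gate; x points to its back (away from the robot), y to its left end, z up. The gear head, a box with a flat top 118 mm high, is its right end: x -150 to 110, y -70 to 70 mm. Black timer knob on it at x -105, y +34 mm, 32 mm wide, top 141 mm high: leave alone.
- gate_centre (a point): Centre of the gate, on top of its bare metal plate, 125 mm above the bench; axes as the mixer. Plate 92 mm (x) by 80 mm (y). Two legs 14 mm wide run along x, at y = +18 mm (left) and -18 mm (right), joined half-way by a neutral cross channel 15 mm wide along y. The tongues between the legs have corners of 5 mm radius.
- rollers_middle (a point): Middle of the rollers, level with their tops, 110 mm above the bench. Five black rollers 30 mm thick lie along the mixer's y, from y = 70 to 370 mm; the tubes on them reach 116 mm. Left of them is a white end cheek 118 mm high. Leave alone.
- gear_lever: The gear lever: an 8 mm aluminium rod with a round black knob of 34 mm diameter on top. The body's origin is its pivot, 62 mm above the bench under the gate's centre; its z axis runs up the rod. It leans by two joints, gear_shift and gear_select. Friction of about 2 N at the knob holds it where it is left: no spring, no detent.
- lever_knob (a point): Centre of the lever's knob, 130 mm up the rod from the pivot, about 192 mm above the bench when upright and 179 mm when leaning into a corner. The knob and the rod below it may be pushed from any side.
- gear_shift (a joint): The lever's lean along the legs, rad: 0 is neutral (cross channel), +0.33 the far end of a leg (knob 40 mm towards the mixer's +x, away from the robot), -0.33 the near end. Starts anywhere from -0.32 to 0.32. The lever can cross between the legs only within about 0.05 of neutral. Fully home in a far slot means more than 0.28.
- gear_select (a joint): The lever's lean across the gate, rad: -0.30 is in the left leg (knob 38 mm towards the mixer's +y), +0.30 in the right leg (knob 38 mm towards -y). Starts in the left leg. Along the legs the gate keeps it beyond 0.24 on either side.
- far_right_slot (a point): Where the knob's centre lies when the lever is fully home in the wanted slot; fixed to the mixer (gear_shift 0.33, gear_select 0.30).
- start_button (a joint): Travel of the start button, m: 0 is up, 0.006 right down (about 5 N); a spring lifts it again. Right down means beyond 0.004.
- start_button_top (a point): Centre of the top of the start button, a grey round button of 28 mm diameter in a 44 mm aluminium collar, 140 mm above the bench; it is pressed straight down. It stands on the gear head, at the front right.
- tube_a: Capped blood tube, 16 mm diameter, 100 mm long, lying along the rollers of the mixer; origin at its middle. To be left alone.
- tube_b: A second such tube. To be left alone.
- tube_c: A third such tube. To be left alone.
- tube_rack: White rack of upright capped tubes, 210 x 62 mm, 106 mm high, standing just right of the gear head; origin under its centre. To be left alone.
- sample_pot: White sample pot with screw lid, 64 mm diameter, 69 mm high, close behind the gear head; origin under its centre. To be left alone.
- reagent: Amber reagent bottle, 62 mm diameter, 140 mm high, at the mixer's left end; origin under its centre. To be left alone.
- buffer_jar: Glass jar with white lid, 60 mm diameter, 86 mm high, close behind the gear head; origin under its centre. To be left alone.
- pipette: Grey hand pipette lying flat, 250 mm long, 30 mm high, to the right of the tube rack; origin under it near its middle. To be left alone.

How it is judged:
By the outcome, as a careful person would: the job done as asked, in the order asked, and still so for the second after the job is handed in, with the robot touching nothing.
It also fails if it takes over 64 s, if anything falls off the work surface, if the arm or the gripper's body presses on something with over 40 N, if the wrist force passes 120 N, or if a joint passes its speed limit or range.

## Working session

There is one attempt and no reset: what is moved stays moved. The work goes in short steps, Python scripts to look and compute and a tool call to move; the robot and the scene stay as the last step left them, time stands still between calls to the robot, and variables do not carry over. Pictures are saved under pics/ and viewed, at most 13 in all, crops included, and the job is handed in when it is done.

Besides the shell and the picture viewer there is one more tool, called by a JSON object that holds its "op" and its "data". step_arm: Moves the arm, as the interface text tells. Its arguments: {"type":"object","properties":{"motion":{"type":"array","items":{"type":"object","properties":{"dr":{"type":"array","items":{"type":"number"}},"slide":{"type":"array","items":{"type":"number"}},"jaw":{"type":"number"}}}}},"required":["motion"]}

```bash
mkdir -p pics; python3 - <<'E'
from bench import arm, optics
import cv2
s=arm.read_state(); print(s['clock'],s['position'],s['ee_rot'],s['gripper_width'])
for n in('scene','top'):
    cv2.imwrite(f'pics/{n}0.png',optics.get_image(n)); print(optics.camera_info(n))
E
```

```text
0.0 [ 282.69881485 -556.76031208  230.22975126] [-2.32619698e-01  9.72567198e-01  1.02106118e-03 -2.79293807e-04] 85.45904161577366
{'camera_matrix': array([[521.81389974,   0.        , 317.16655922],
       [  0.        , 521.81389974, 233.15299147],
       [  0.        ,   0.        ,   1.        ]]), 'k1': -0.12833531617060756, 'view': array([[ 1.48851348e-01,  9.88852427e-01,  3.76207533e-03,
        -1.29586559e+02],
       [-5.74072778e-01,  8.33158616e-02,  8.14554426e-01,
         2.34671970e+02],
       [ 8.05160681e-01, -1.23407230e-01,  5.80074938e-01,
        -1.83719956e+03],
       [ 0.00000000e+00,  0.00000000e+00,  0.00000000e+00,
         1.00000000e+00]])}
{'camera_matrix': array([[510.37567467,   0.        , 328.70072074],
       [  0.        , 510.37567467, 235.82214624],
       [  0.        ,   0.        ,   1.        ]]), 'k1': -0.0073903267278654485, 'view': array([[-9.41867832e-03, -9.99897337e-01,  1.07983082e-02,
         5.05060934e+01],
       [ 9.94914802e-01, -8.28771489e-03,  1.00378540e-01,
        -6.07931939e+02],
       [-1.00278742e-01,  1.16888299e-02,  9.94890720e-01,
        -1.23611280e+03],
       [ 0.00000000e+00,  0.00000000e+00,  0.00000000e+00,
         1.00000000e+00]])}
```

View pics/scene0.png

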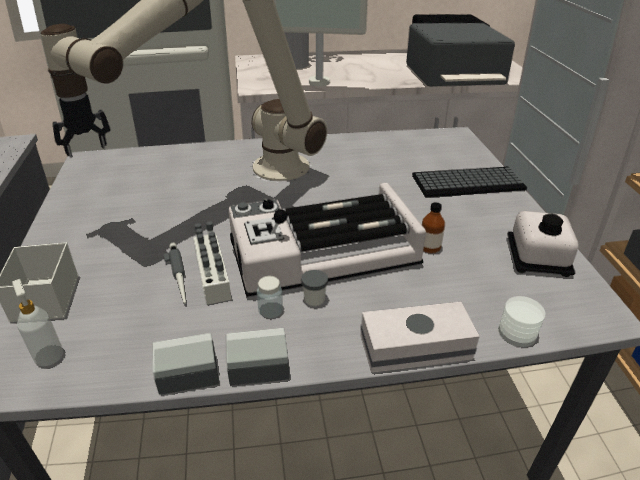

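View pics/top0.png

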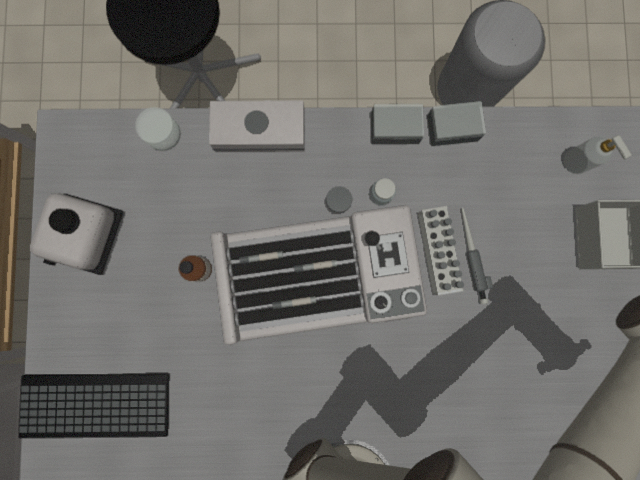

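The scene view shows the mixer with its lever at about (279,215). The top view shows the knob near (372,238), the gate plate near (389,255), the timer knob at (380,302) and the start button at (411,298). I'll zoom in and measure.

```bash
cat > h.py <<'E'
import numpy as np, cv2
from bench import arm, optics
def ray(n,uv):
    c=optics.camera_info(n);V=c['view'];K=c['camera_matrix']
    p=cv2.undistortPoints(np.array([[uv]],float),K,np.array([c['k1'],0,0,0]))[0,0]
    d=V[:3,:3].T@np.array([p[0],-p[1],-1]); return -V[:3,:3].T@V[:3,3], d/np.linalg.norm(d)
def plane(n,uv,z):
    o,d=ray(n,uv); return o+d*(z-o[2])/d[2]
def proj(n,P):
    c=optics.camera_info(n);V=c['view'];q=V[:3,:3]@np.array(P,float)+V[:3,3]
    s=np.array([q[0],-q[1]])/-q[2]; s=s*(1+c['k1']*(s@s)); K=c['camera_matrix']
    return K[:2,:2]@s+K[:2,2]
def tri(a,b):
    (o,d),(p,e)=ray('top',a),ray('scene',b)
    t=np.linalg.lstsq(np.c_[d,-e],p-o,rcond=None)[0]; A,B=o+d*t[0],p+e*t[1]
    return (A+B)/2,np.linalg.norm(A-B)
def crop(n,x0,y0,x1,y1,k,f):
    im=optics.get_image(n); cv2.imwrite(f,cv2.resize(im[y0:y1,x0:x1],None,fx=k,fy=k,interpolation=cv2.INTER_CUBIC)); return im
E
python3 - <<'E'
from h import *
a=crop('top',345,200,445,330,4,'/tmp/a.png');b=crop('scene',220,190,320,290,5,'/tmp/b.png')
A=cv2.imread('/tmp/a.png');B=cv2.imread('/tmp/b.png')
C=np.zeros((520,900,3),np.uint8);C[:520,:400]=A;C[:500,400:]=B;cv2.imwrite('pics/z1.png',C[:, :800])
E
```

```text
(no output)
```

View pics/z1.png

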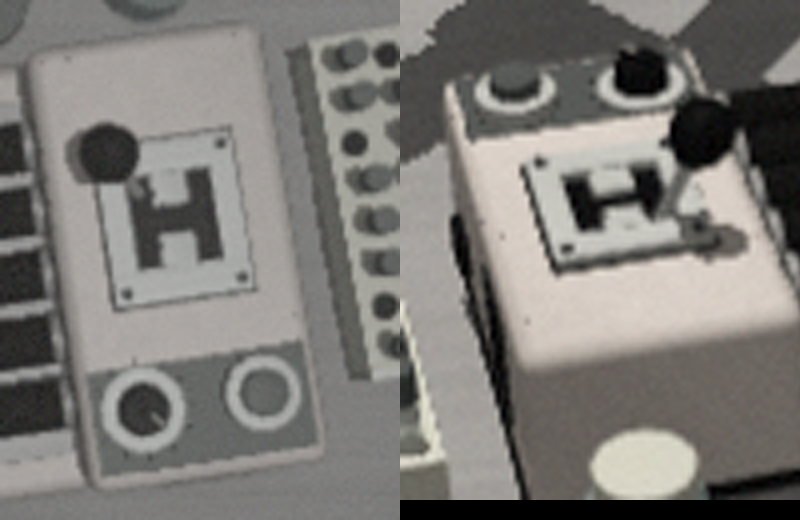

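The crops show the knob at top (108,153) and scene (703,131), the plate corners at top (231,127), (257,288) and (115,310), and the start button at top (264,393) and scene (516,82). The lever is in the left leg, towards the far end.

```bash
cat >> h.py <<'E'
def frame():
    T=lambda x,y:((x+.5)/4-.5+345,(y+.5)/4-.5+200)
    c=[plane('top',T(*p),125) for p in((231,127),(257,288),(115,310))]
    g=(c[0]+c[2])/2; ax=(c[0]-c[1]); ay=c[2]-c[1]
    return g,ax,ay
def mx(g,th,p): # mixer coords->world
    c,s=np.cos(th),np.sin(th); return np.array([g[0]+c*p[0]-s*p[1],g[1]+s*p[0]+c*p[1],p[2]])
def inv(g,th,P):
    c,s=np.cos(th),np.sin(th); d=np.array(P)[:2]-g[:2]; return np.array([c*d[0]+s*d[1],-s*d[0]+c*d[1],P[2]])
E
python3 - <<'E'
from h import *
T=lambda x,y:((x+.5)/4-.5+345,(y+.5)/4-.5+200)
S=lambda x,y:((x-400+.5)/5-.5+220,(y+.5)/5-.5+190)
g,ax,ay=frame(); print(g,np.linalg.norm(ax),np.linalg.norm(ay))
t1=np.arctan2(ax[1],ax[0]);t2=np.arctan2(-ay[0],ay[1]);print(t1,t2); th=(t1+t2)/2
k,e=tri(T(108,153),S(703,131));print('knob',k,e,inv(g,th,k))
b,e=tri(T(264,393),S(516,82));print('btn',b,e,inv(g,th,b))
print('btn140',plane('top',T(264,393),140),inv(g,th,plane('top',T(264,393),140)))
t=plane('top',T(142,408),141);print('timer(-105,34)',inv(g,th,t))
for n,p in (('sceneplateTL',(660,145)),): pass
# plate in scene: corners (525,160) near-right? (560,270),(745,240)
for p in ((525,160),(560,270)): print(inv(g,th,plane('scene',S(*p),125)))
# rack tallest / tubes top corner
for p in ((288,50),(360,380)): print('rack',inv(g,th,plane('top',T(*p),0)))
E
```

```text
[555.52950223 -89.04298787 125.        ] 93.41264869717632 82.2136741466869
0.13596967395135579 0.14352816508598618
knob [587.7099831  -47.35519595 182.08189263] 1.1088963812400097 [ 37.67363297  36.79881414 182.08189263]
btn [ 455.81543074 -136.81579766  135.23123772] 0.008134165660006855 [-105.39644817  -33.41745237  135.23123772]
btn140 [ 455.92127911 -135.99949047  140.        ] [-105.17792462  -32.62384746  140.        ]
timer(-105,34) [-103.15927899   36.5229882   141.        ]
[-46.52265654 -39.81468205 125.        ]
[ 51.78944792 -40.18287954 125.        ]
rack [ 101.04292906 -106.85011153    0.        ]
rack [-112.58182552 -117.04068837    0.        ]
```

```bash
cat >> h.py <<'E'
from scipy.spatial.transform import Rotation as R
G=np.array([555.53,-89.04]);TH=0.14
def goal(p):
    s=arm.read_state();r=R.from_quat(s['ee_rot']);P=np.array(s['position'])
    c,sn=np.cos(TH),np.sin(TH)
    want=R.from_matrix(np.array([[-c,-sn,0],[-sn,c,0],[0,0,-1]]).T)
    print('t',s['clock'],'mixer',inv(G,TH,P).round(1),'slide',r.inv().apply(mx(G,TH,p)-P).round(1),'dr',((r.inv()*want).as_rotvec(degrees=True)/8).round(2),'F',R.from_rotvec([0,0,-TH]).apply(s['contact_force']).round(2))
E
python3 -c "
from h import *
goal((85,37,232))"
```

```text
t 0.2 mixer [-335.4 -425.3  230.7] slide [-547.4  301.3   -1. ] dr [ 0.01 -0.    2.36] F [ 1.02 -0.86  0.27]
```

{"op": "step_arm", "data": {"motion": [{"slide": [-50, 20, 0], "dr": [0, 0, 0.3], "jaw": 0}, {"slide": [-110, 55, 0], "dr": [0, 0, 0.6], "jaw": 0}, {"slide": [-180, 95, 0], "dr": [0, 0, 0.9], "jaw": 0}, {"slide": [-250, 135, 0], "dr": [0, 0, 1.2], "jaw": 0}, {"slide": [-320, 175, 0], "dr": [0, 0, 1.5], "jaw": 0}, {"slide": [-390, 215, 0], "dr": [0, 0, 1.8], "jaw": 0}, {"slide": [-460, 255, 0], "dr": [0, 0, 2.1], "jaw": 0}, {"slide": [-515, 285, 0], "dr": [0, 0, 2.36], "jaw": 0}]}}

```text
clock: 1.2
position: [559.5, -149.3, 231.4]
ee_rot: [-0.07, 0.998, -0.0, 0.0]
contact_force: [1.5, -0.1, 0.4]
gripper_width: -0.1
grasp_force: 0.0
```

```bash
python3 -c "
from h import *
goal((85,37,174))"
```

```text
t 1.2 mixer [ -4.4 -60.2 231.4] slide [-89.4  97.3  57.4] dr [-0.  0. -0.] F [ 1.45 -0.3   0.36]
```

{"op": "step_arm", "data": {"motion": [{"slide": [0, 0, 0], "dr": [0, 0, 0], "jaw": 0}, {"slide": [0, 0, 0], "dr": [0, 0, 0], "jaw": 0}, {"slide": [0, 0, 0], "dr": [0, 0, 0], "jaw": 0}, {"slide": [0, 0, 0], "dr": [0, 0, 0], "jaw": 0}, {"slide": [0, 0, 0], "dr": [0, 0, 0], "jaw": 0}, {"slide": [0, 0, 0], "dr": [0, 0, 0], "jaw": 0}, {"slide": [0, 0, 0], "dr": [0, 0, 0], "jaw": 0}, {"slide": [0, 0, 0], "dr": [0, 0, 0], "jaw": 0}]}}

```text
clock: 2.2
position: [558.8, -151.2, 231.3]
ee_rot: [-0.07, 0.998, -0.0, 0.0]
contact_force: [0.9, -1.0, 0.5]
gripper_width: -0.4
grasp_force: 0.0
```

```bash
python3 -c "
from h import *
goal((85,37,174))"
```

```text
t 2.2 mixer [ -5.4 -62.  231.3] slide [-90.5  99.   57.3] dr [-0.  0.  0.] F [ 0.73 -1.1   0.53]
```

{"op": "step_arm", "data": {"motion": [{"slide": [-30, 33, 0], "dr": [0, 0, 0], "jaw": 0}, {"slide": [-60, 66, 0], "dr": [0, 0, 0], "jaw": 0}, {"slide": [-91, 99, 0], "dr": [0, 0, 0], "jaw": 0}, {"slide": [-91, 99, 0], "dr": [0, 0, 0], "jaw": 0}, {"slide": [-91, 99, 20], "dr": [0, 0, 0], "jaw": 0}, {"slide": [-91, 99, 40], "dr": [0, 0, 0], "jaw": 0}, {"slide": [-91, 99, 57], "dr": [0, 0, 0], "jaw": 0}, {"slide": [-91, 99, 57], "dr": [0, 0, 0], "jaw": 0}]}}

```text
clock: 3.2
position: [634.0, -41.0, 172.8]
ee_rot: [-0.07, 0.998, -0.0, -0.002]
contact_force: [-0.4, 0.5, 0.1]
gripper_width: 0.1
grasp_force: 0.0
```

```bash
python3 - <<'E'
from h import *
goal((68,37,174))
crop('scene',220,140,330,290,4,'pics/z2.png')
E
```

```text
t 3.2 mixer [ 84.4  36.6 172.8] slide [16.4  0.4 -1.2] dr [ 0.   -0.02 -0.  ] F [-0.34  0.59  0.11]
```

View pics/z2.png

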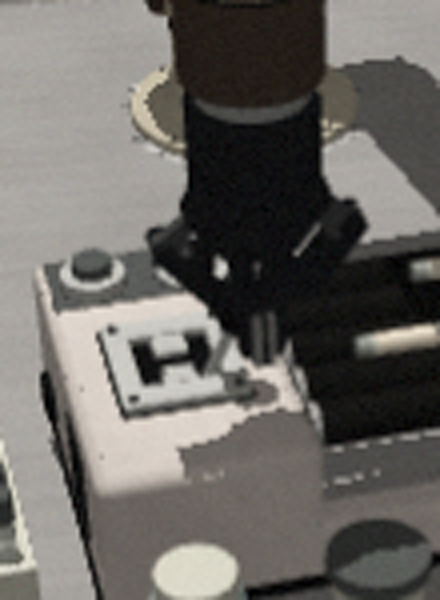

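The finger stands behind the lever, with its tip at about (262,335), and hides the knob. I'll push the lever back towards neutral, stopping slightly short.

{"op": "step_arm", "data": {"motion": [{"slide": [10, 0, 0], "dr": [0, 0, 0], "jaw": 0}, {"slide": [18, 0, 0], "dr": [0, 0, 0], "jaw": 0}, {"slide": [25, 0, 0], "dr": [0, 0, 0], "jaw": 0}, {"slide": [32, 0, 0], "dr": [0, 0, 0], "jaw": 0}, {"slide": [39, 0, 0], "dr": [0, 0, 0], "jaw": 0}, {"slide": [46, 0, 0], "dr": [0, 0, 0], "jaw": 0}, {"slide": [52, 0, 0], "dr": [0, 0, 0], "jaw": 0}, {"slide": [52, 0, 0], "dr": [0, 0, 0], "jaw": 0}]}}

```text
clock: 4.25
position: [582.4, -47.9, 173.9]
ee_rot: [-0.07, 0.998, 0.0, -0.001]
contact_force: [2.1, -0.3, 1.4]
gripper_width: -0.0
grasp_force: 0.7
```

```bash
python3 - <<'E'
from h import *
goal((32,37,174))
E
```

```text
t 4.25 mixer [ 32.4  37.  173.9] slide [ 0.4  0.  -0.1] dr [ 0.   -0.01  0.  ] F [ 2.05 -0.63  1.37]
```

{"op": "step_arm", "data": {"motion": [{"slide": [-15, 0, 0], "dr": [0, 0, 0], "jaw": 0}, {"slide": [-15, 0, -25], "dr": [0, 0, 0], "jaw": 0}, {"slide": [-15, 0, -55], "dr": [0, 0, 0], "jaw": 0}, {"slide": [-15, 40, -55], "dr": [0, 0, 0], "jaw": 0}, {"slide": [-15, 90, -55], "dr": [0, 0, 0], "jaw": 0}, {"slide": [-15, 140, -55], "dr": [0, 0, 0], "jaw": 0}, {"slide": [-15, 160, -55], "dr": [0, 0, 0], "jaw": 0}, {"slide": [-15, 160, -55], "dr": [0, 0, 0], "jaw": 0}]}}

```text
clock: 5.25
position: [575.9, 113.8, 228.4]
ee_rot: [-0.071, 0.997, -0.0, -0.001]
contact_force: [-0.0, 0.0, 0.5]
gripper_width: 0.4
grasp_force: 0.0
```

```bash
cat >> h.py <<'E'
def look(f):
    crop('top',345,200,445,330,4,'/tmp/a.png');crop('scene',220,190,320,290,5,'/tmp/b.png')
    C=np.zeros((520,900,3),np.uint8);C[:520,:400]=cv2.imread('/tmp/a.png');C[:500,400:]=cv2.imread('/tmp/b.png');cv2.imwrite(f,C[:,:800])
def at(a,b):
    T=lambda x,y:((x+.5)/4-.5+345,(y+.5)/4-.5+200)
    S=lambda x,y:((x-400+.5)/5-.5+220,(y+.5)/5-.5+190)
    k,e=tri(T(*a),S(*b)); return inv(np.r_[G,0],TH,k).round(1),round(e,1)
E
python3 - <<'E'
from h import *
goal((32,80,174)); look('pics/z3.png')
E
```

```text
t 5.25 mixer [ 48.4 198.  228.4] slide [  16.6 -117.9   54.5] dr [-0.   -0.02  0.02] F [-0.01  0.02  0.53]
```

View pics/z3.png

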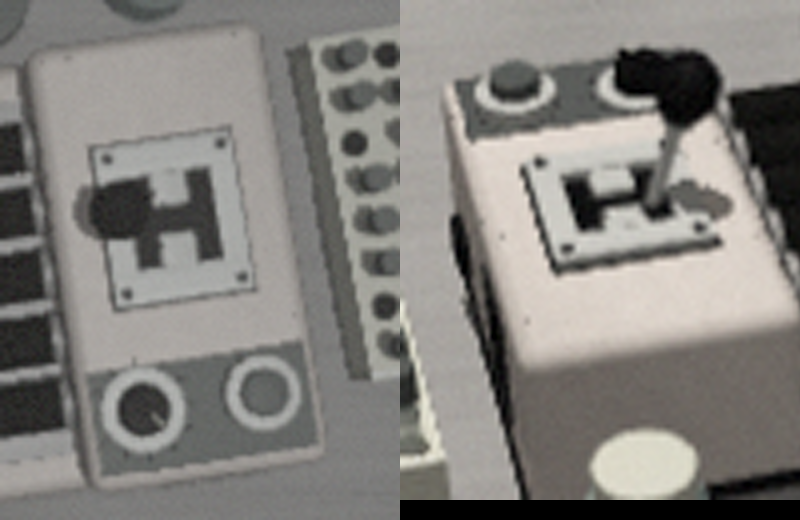

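The knob has moved back along the left leg and is now at top (120,208) and scene (689,88).

```bash
python3 - <<'E'
from h import *
print(at((120,208),(689,88)))
T=lambda x,y:((x+.5)/4-.5+345,(y+.5)/4-.5+200)
for z in (187,):print(inv(np.r_[G,0],TH,plane('top',T(120,208),z)))
# where neutral-left knob would appear
for x in (0,3,6): 
    u=proj('top',mx(G,TH,(x,38,186)));v=proj('scene',mx(G,TH,(x,38,186)));print((u-[345,200])*4+1.5,(v-[220,190])*5+2+[400,0])
E
```

```text
(array([  6.9,  36.4, 187.8]), np.float64(0.4))
[  6.87528713  36.12827462 187.        ]
[118.40807085 221.15445702] [688.64404489  83.32410056]
[117.53684752 215.69127903] [690.02048175  86.48209059]
[116.66606217 210.23096309] [691.40213222  89.65189585]
```

{"op": "step_arm", "data": {"motion": [{"slide": [-4, -55, 0], "dr": [0, 0, 0], "jaw": 0}, {"slide": [-4, -110, 0], "dr": [0, 0, 0], "jaw": 0}, {"slide": [-4, -160, 0], "dr": [0, 0, 0], "jaw": 0}, {"slide": [-4, -160, 28], "dr": [0, 0, 0], "jaw": 0}, {"slide": [-4, -160, 55], "dr": [0, 0, 0], "jaw": 0}, {"slide": [8, -160, 55], "dr": [0, 0, 0], "jaw": 0}, {"slide": [17, -160, 55], "dr": [0, 0, 0], "jaw": 0}, {"slide": [22, -160, 55], "dr": [0, 0, 0], "jaw": 0}]}}

```text
clock: 6.35
position: [577.4, -48.9, 176.2]
ee_rot: [-0.07, 0.998, -0.0, 0.002]
contact_force: [2.7, -0.7, -0.2]
gripper_width: -0.4
grasp_force: 1.1
```

```bash
python3 - <<'E'
from h import *
goal((26,37,174))
E
```

```text
t 6.35 mixer [ 27.2  36.7 176.2] slide [1.3 0.4 2.2] dr [-0.    0.03  0.  ] F [ 2.57 -1.03 -0.18]
```

{"op": "step_arm", "data": {"motion": [{"slide": [0.5, 0, 0], "dr": [0, 0, 0], "jaw": 0}, {"slide": [0.5, 0, 0], "dr": [0, 0, 0], "jaw": 0}, {"slide": [-15, 0, 0], "dr": [0, 0, 0], "jaw": 0}, {"slide": [-35, 0, 0], "dr": [0, 0, 0], "jaw": 0}, {"slide": [-35, 30, 0], "dr": [0, 0, 0], "jaw": 0}, {"slide": [-35, 60, 0], "dr": [0, 0, 0], "jaw": 0}, {"slide": [0, 60, 0], "dr": [0, 0, 0], "jaw": 0}, {"slide": [26, 60, 0], "dr": [0, 0, 0], "jaw": 0}]}}

```text
clock: 7.35
position: [540.7, 7.5, 173.7]
ee_rot: [-0.071, 0.998, -0.0, -0.001]
contact_force: [0.7, -0.4, -0.4]
gripper_width: 0.3
grasp_force: 0.0
```

```bash
python3 - <<'E'
from h import *
goal((0,80,174)); look('pics/z4.png')
E
```

```text
t 7.35 mixer [ -1.2  97.7 173.7] slide [ -1.2 -17.7  -0.3] dr [ 0.   -0.02  0.01] F [ 0.62 -0.46 -0.44]
```

View pics/z4.png

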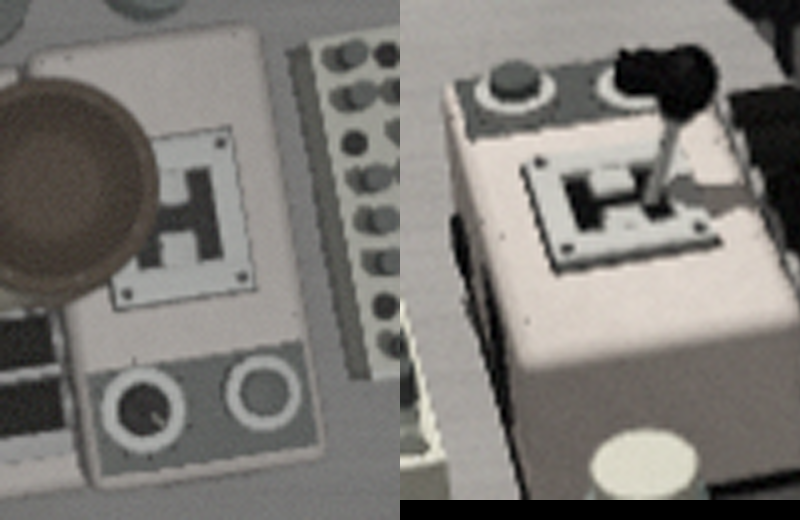

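The knob is now at scene (687,84), within about 1 mm of neutral. Next I'll push it to the right through the cross channel, checking force partway.

{"op": "step_arm", "data": {"motion": [{"slide": [-1, -12, 0], "dr": [0, 0, 0], "jaw": 0}, {"slide": [-1, -22, 0], "dr": [0, 0, 0], "jaw": 0}, {"slide": [-1, -29, 0], "dr": [0, 0, 0], "jaw": 0}, {"slide": [-1, -36, 0], "dr": [0, 0, 0], "jaw": 0}, {"slide": [-1, -42, 0], "dr": [0, 0, 0], "jaw": 0}, {"slide": [-1, -48, 0], "dr": [0, 0, 0], "jaw": 0}, {"slide": [-1, -54, 0], "dr": [0, 0, 0], "jaw": 0}, {"slide": [-1, -58, 0], "dr": [0, 0, 0], "jaw": 0}]}}

```text
clock: 8.45
position: [551.6, -50.6, 174.3]
ee_rot: [-0.07, 0.998, -0.0, -0.0]
contact_force: [-0.0, 0.9, 2.4]
gripper_width: 0.1
grasp_force: 1.0
```

```bash
python3 - <<'E'
from h import *
goal((0,0,174))
E
```

```text
t 8.45 mixer [  1.5  38.6 174.3] slide [  1.5 -38.6   0.3] dr [-0. -0.  0.] F [0.09 0.85 2.44]
```

{"op": "step_arm", "data": {"motion": [{"slide": [0, -6, 0], "dr": [0, 0, 0], "jaw": 0}, {"slide": [0, -12, 0], "dr": [0, 0, 0], "jaw": 0}, {"slide": [0, -18, 0], "dr": [0, 0, 0], "jaw": 0}, {"slide": [0, -24, 0], "dr": [0, 0, 0], "jaw": 0}, {"slide": [0, -30, 0], "dr": [0, 0, 0], "jaw": 0}, {"slide": [0, -36, 0], "dr": [0, 0, 0], "jaw": 0}, {"slide": [0, -40, 0], "dr": [0, 0, 0], "jaw": 0}, {"slide": [0, -42, 0], "dr": [0, 0, 0], "jaw": 0}]}}

```text
clock: 9.45
position: [557.2, -92.0, 173.8]
ee_rot: [-0.07, 0.998, 0.0, -0.001]
contact_force: [0.2, 2.1, -1.3]
gripper_width: 0.0
grasp_force: 0.8
```

```bash
python3 - <<'E'
from h import *
goal((0,0,174)); look('pics/z5.png')
E
```

```text
t 9.45 mixer [  1.2  -3.2 173.8] slide [ 1.2  3.2 -0.2] dr [ 0.   -0.01 -0.  ] F [ 0.46  2.01 -1.31]
```

View pics/z5.png

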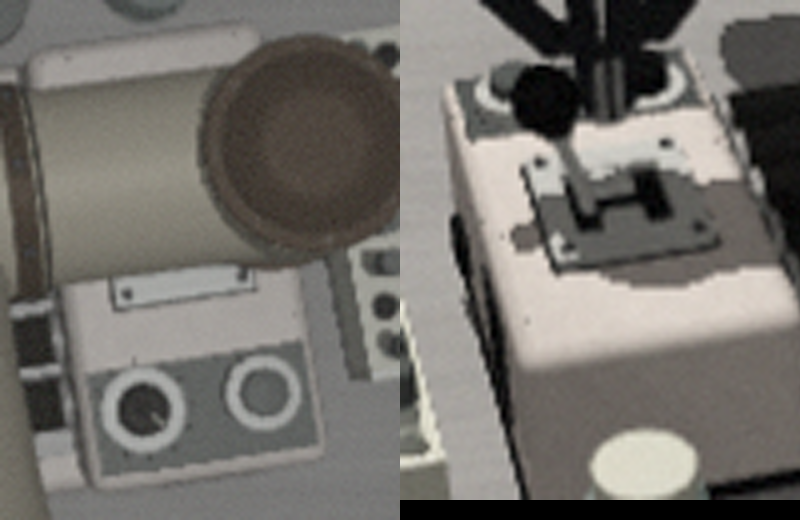

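The lever has crossed the gate: the knob is at scene (545,100) with the rod at the right leg. I'll check how far across it is.

```bash
python3 - <<'E'
from h import *
S=lambda x,y:((x-400+.5)/5-.5+220,(y+.5)/5-.5+190)
print(inv(np.r_[G,0],TH,plane('scene',S(545,100),187.5)))
E
```

```text
[ -2.70771436 -32.93622824 187.5       ]
```

{"op": "step_arm", "data": {"motion": [{"slide": [0, -2, 0], "dr": [0, 0, 0], "jaw": 0}, {"slide": [0, -4, 0], "dr": [0, 0, 0], "jaw": 0}, {"slide": [0, -4, 0], "dr": [0, 0, 0], "jaw": 0}, {"slide": [0, 18, 0], "dr": [0, 0, 0], "jaw": 0}, {"slide": [28, 22, 0], "dr": [0, 0, 0], "jaw": 0}, {"slide": [56, 22, 0], "dr": [0, 0, 0], "jaw": 0}, {"slide": [56, -6, 0], "dr": [0, 0, 0], "jaw": 0}, {"slide": [56, -34, 0], "dr": [0, 0, 0], "jaw": 0}]}}

```text
clock: 10.55
position: [507.2, -134.1, 175.3]
ee_rot: [-0.071, 0.997, -0.001, 0.001]
contact_force: [0.0, -0.7, 0.2]
gripper_width: 0.5
grasp_force: 0.0
```

```bash
python3 - <<'E'
from h import *
goal((15,-37,172)); look('pics/z6.png')
E
```

```text
t 10.55 mixer [-54.1 -37.9 175.3] slide [-69.1   0.7   3.5] dr [-0.01  0.01  0.01] F [-0.06 -0.69  0.17]
```

View pics/z6.png

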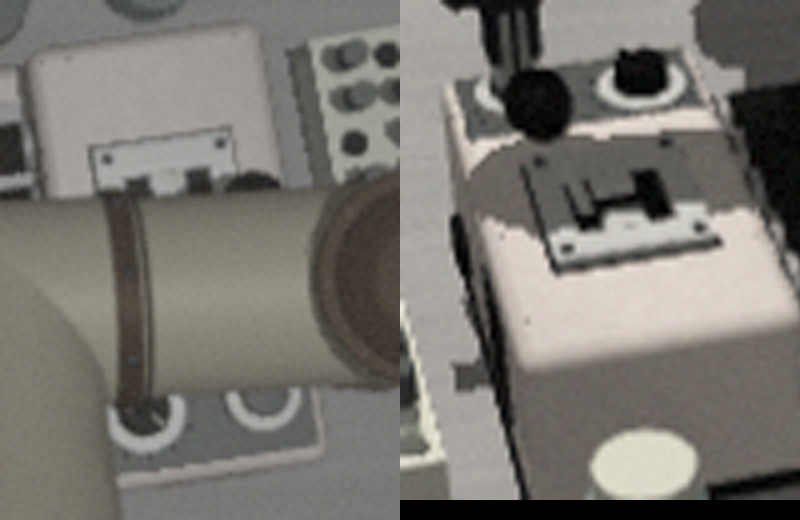

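The knob is now at scene (537,103), fully in the right leg, with the finger on its near side. I'll push it away into the far slot.

{"op": "step_arm", "data": {"motion": [{"slide": [-15, 0, 5], "dr": [0, 0, 0], "jaw": 0}, {"slide": [-26, 0, 6], "dr": [0, 0, 0], "jaw": 0}, {"slide": [-34, 0, 6], "dr": [0, 0, 0], "jaw": 0}, {"slide": [-41, 0, 6], "dr": [0, 0, 0], "jaw": 0}, {"slide": [-48, 0, 6], "dr": [0, 0, 0], "jaw": 0}, {"slide": [-55, 0, 6], "dr": [0, 0, 0], "jaw": 0}, {"slide": [-61, 0, 6], "dr": [0, 0, 0], "jaw": 0}, {"slide": [-64, 0, 6], "dr": [0, 0, 0], "jaw": 0}]}}

```text
clock: 11.65
position: [570.0, -124.3, 167.6]
ee_rot: [-0.07, 0.998, 0.0, -0.001]
contact_force: [-2.9, -0.6, -2.1]
gripper_width: -0.1
grasp_force: 1.2
```

```bash
python3 - <<'E'
from h import *
goal((15,-37,170))
E
```

```text
t 11.65 mixer [  9.4 -36.9 167.6] slide [-5.6 -0.1 -2.4] dr [ 0.   -0.01  0.  ] F [-2.92 -0.22 -2.12]
```

{"op": "step_arm", "data": {"motion": [{"slide": [-1, 0, 0], "dr": [0, 0, 0], "jaw": 0}, {"slide": [-2, 0, 0], "dr": [0, 0, 0], "jaw": 0}, {"slide": [-3, 0, 0], "dr": [0, 0, 0], "jaw": 0}, {"slide": [-4, 0, 0], "dr": [0, 0, 0], "jaw": 0}, {"slide": [-5, 0, 0], "dr": [0, 0, 0], "jaw": 0}, {"slide": [-5, 0, 0], "dr": [0, 0, 0], "jaw": 0}, {"slide": [-5, 0, 0], "dr": [0, 0, 0], "jaw": 0}, {"slide": [-5, 0, 0], "dr": [0, 0, 0], "jaw": 0}]}}

```text
clock: 12.65
position: [574.1, -123.8, 168.1]
ee_rot: [-0.07, 0.998, 0.0, -0.001]
contact_force: [-5.0, -0.7, -0.2]
gripper_width: 0.2
grasp_force: 2.6
```

```bash
python3 - <<'E'
from h import *
goal((15,-37,170)); look('pics/z7.png')
E
```

```text
t 12.65 mixer [ 13.6 -37.1 168.1] slide [-1.4  0.1 -1.9] dr [ 0.   -0.02 -0.  ] F [-5.05  0.04 -0.23]
```

View pics/z7.png

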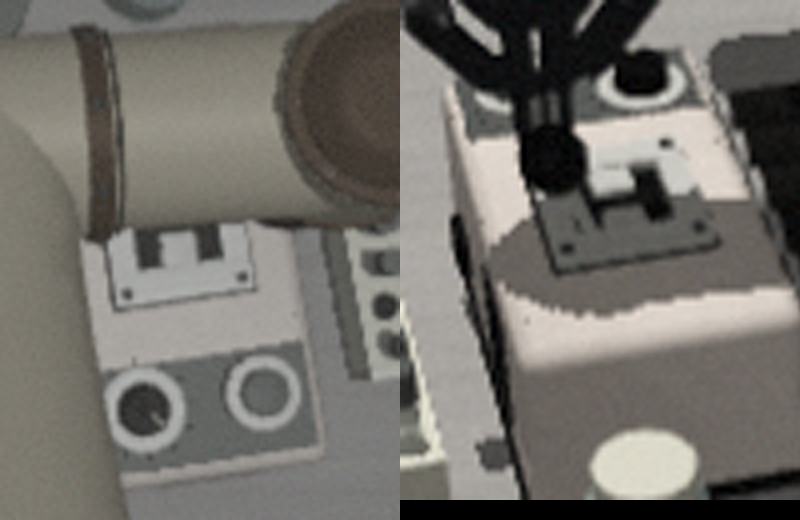

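The knob is at scene (553,158) at the far right, and the force has risen to 5 N, which suggests the end stop. I'll compare with the home position.

```bash
python3 - <<'E'
from h import *
S=lambda x,y:((x-400+.5)/5-.5+220,(y+.5)/5-.5+190)
print(inv(np.r_[G,0],TH,plane('scene',S(553,158),179.5)))
for a in(.28,.33):
    p=(130*np.sin(a),-130*np.sin(.3)*np.cos(a),62+130*np.cos(a)*np.cos(.3))
    print(p,(proj('scene',mx(G,TH,p))-[220,190])*5+2+[400,0])
E
```

```text
[ 36.18130456 -36.80797272 179.5       ]
(np.float64(35.92623431333479), np.float64(-36.92146922653843), np.float64(181.3570726778147)) [552.39300366 154.51375755]
(np.float64(42.12559369133289), np.float64(-36.3447017530853), np.float64(179.49254023397407)) [556.27105356 164.61793548]
```

{"op": "step_arm", "data": {"motion": [{"slide": [-1, 0, 0], "dr": [0, 0, 0], "jaw": 0}, {"slide": [-2, 0, 0], "dr": [0, 0, 0], "jaw": 0}, {"slide": [-2, 0, 0], "dr": [0, 0, 0], "jaw": 0}, {"slide": [-2, 0, 0], "dr": [0, 0, 0], "jaw": 0}, {"slide": [-2, 0, 0], "dr": [0, 0, 0], "jaw": 0}, {"slide": [-2, 0, 0], "dr": [0, 0, 0], "jaw": 0}, {"slide": [-2, 0, 0], "dr": [0, 0, 0], "jaw": 0}, {"slide": [-2, 0, 0], "dr": [0, 0, 0], "jaw": 0}]}}

```text
clock: 13.75
position: [574.9, -123.8, 167.9]
ee_rot: [-0.07, 0.998, 0.0, -0.003]
contact_force: [-7.3, 0.2, 0.4]
gripper_width: 0.1
grasp_force: 3.7
```

```bash
python3 - <<'E'
from h import *
goal((-105,-33,165))
E
```

```text
t 13.75 mixer [ 14.4 -37.1 167.9] slide [119.4   4.1   3.5] dr [ 0.   -0.04 -0.  ] F [-7.2   1.23  0.36]
```

{"op": "step_arm", "data": {"motion": [{"slide": [20, 0, 0], "dr": [0, 0, 0], "jaw": 0}, {"slide": [50, 1, 0], "dr": [0, 0, 0], "jaw": 0}, {"slide": [80, 2, 0], "dr": [0, 0, 0], "jaw": 0}, {"slide": [105, 3, 0], "dr": [0, 0, 0], "jaw": 0}, {"slide": [121, 4, 0], "dr": [0, 0, 0], "jaw": 0}, {"slide": [121, 4, 0], "dr": [0, 0, 0], "jaw": 0}, {"slide": [121, 4, 0], "dr": [0, 0, 0], "jaw": 0}, {"slide": [121, 4, 0], "dr": [0, 0, 0], "jaw": 0}]}}

```text
clock: 14.75
position: [457.8, -136.2, 168.3]
ee_rot: [-0.07, 0.998, -0.0, 0.0]
contact_force: [-0.4, 0.0, 0.1]
gripper_width: -0.1
grasp_force: 0.0
```

```bash
python3 - <<'E'
from h import *
goal((-105,-33,145)); look('pics/z8.png')
E
```

```text
t 14.75 mixer [-103.4  -33.1  168.3] slide [ 1.6  0.1 23.3] dr [-0.  0.  0.] F [-0.36  0.07  0.15]
```

View pics/z8.png

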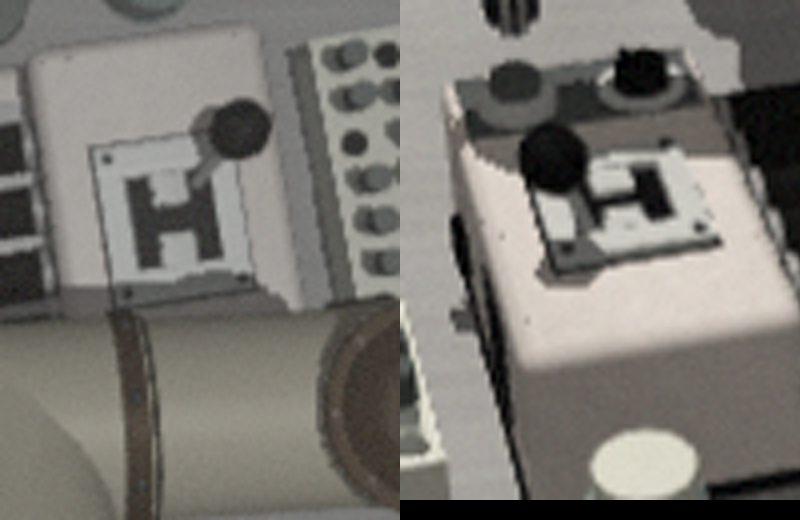

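The knob is at top (239,128) and scene (553,158).

```bash
python3 - <<'E'
from h import *
im=optics.get_image('top')
print(at((239,128),(553,158)))
for n,(x0,y0,x1,y1) in(('top',(395,220,416,242)),('scene',(244,213,259,230))):
    im=optics.get_image(n);m=np.zeros(im.shape[:2],np.uint8);m[y0:y1,x0:x1]=(im.max(2)[y0:y1,x0:x1]<60)*255
    m=cv2.morphologyEx(m,cv2.MORPH_OPEN,np.ones((3,3),np.uint8))
    cs=max(cv2.findContours(m,0,1)[0],key=cv2.contourArea);print(n,cv2.minEnclosingCircle(cs),cv2.contourArea(cs))
T=lambda x,y:((x+.5)/4-.5+345,(y+.5)/4-.5+200)
print(inv(np.r_[G,0],TH,plane('top',T(239,128),179.5)))
E
```

```text
(array([ 40.6, -36.6, 182.2]), np.float64(1.7))
top ((404.6000061035156, 232.39999389648438), 7.2471604347229) 135.5
scene ((250.5, 220.85714721679688), 8.245387077331543) 150.0
[ 41.00273434 -36.24068824 179.5       ]
```

The lever is home: the knob reads x ≈ 41, against 42 for full home and 36 for the limit, and it met an end stop. Now I'll press the button.

{"op": "step_arm", "data": {"motion": [{"slide": [2, 0, 10], "dr": [0, 0, 0], "jaw": 0}, {"slide": [2, 0, 20], "dr": [0, 0, 0], "jaw": 0}, {"slide": [2, 0, 25], "dr": [0, 0, 0], "jaw": 0}, {"slide": [2, 0, 29], "dr": [0, 0, 0], "jaw": 0}, {"slide": [2, 0, 32], "dr": [0, 0, 0], "jaw": 0}, {"slide": [2, 0, 34], "dr": [0, 0, 0], "jaw": 0}, {"slide": [2, 0, 35], "dr": [0, 0, 0], "jaw": 0}, {"slide": [2, 0, 35], "dr": [0, 0, 0], "jaw": 0}]}}

```text
clock: 16.0
position: [454.5, -136.7, 134.0]
ee_rot: [-0.07, 0.998, -0.0, -0.0]
contact_force: [-4.4, 0.8, 6.5]
gripper_width: -0.0
grasp_force: 3.5
```

```bash
python3 - <<'E'
from h import *
for i in range(1): goal((-105,-33,134))
E
```

```text
t 16.0 mixer [-106.7  -33.1  134. ] slide [-1.7  0.1  0. ] dr [-0. -0.  0.] F [-4.22  1.36  6.5 ]
```

{"op": "step_arm", "data": {"motion": [{"slide": [0, 0, 1], "dr": [0, 0, 0], "jaw": 0}, {"slide": [0, 0, 2], "dr": [0, 0, 0], "jaw": 0}, {"slide": [0, 0, 2.5], "dr": [0, 0, 0], "jaw": 0}, {"slide": [0, 0, 2.5], "dr": [0, 0, 0], "jaw": 0}, {"slide": [0, 0, 2.5], "dr": [0, 0, 0], "jaw": 0}, {"slide": [0, 0, 2.5], "dr": [0, 0, 0], "jaw": 0}, {"slide": [0, 0, 2.5], "dr": [0, 0, 0], "jaw": 0}, {"slide": [0, 0, 2.5], "dr": [0, 0, 0], "jaw": 0}]}}

```text
clock: 17.0
position: [454.6, -136.7, 133.8]
ee_rot: [-0.071, 0.998, -0.0, 0.0]
contact_force: [-8.5, 3.8, 21.7]
gripper_width: 0.1
grasp_force: 10.5
```

```bash
python3 - <<'E'
from h import *
goal((-105,-33,134))
E
```

```text
t 17.0 mixer [-106.6  -33.2  133.8] slide [-1.6  0.1 -0.2] dr [-0.01  0.    0.01] F [-7.94  4.92 21.67]
```

The button has bottomed out: 22 N with no further travel. I'll lift off now.

{"op": "step_arm", "data": {"motion": [{"slide": [0, 0, -5], "dr": [0, 0, 0], "jaw": 0}, {"slide": [0, 0, -15], "dr": [0, 0, 0], "jaw": 0}, {"slide": [0, 0, -30], "dr": [0, 0, 0], "jaw": 0}, {"slide": [0, 0, -50], "dr": [0, 0, 0], "jaw": 0}, {"slide": [0, 0, -70], "dr": [0, 0, 0], "jaw": 0}, {"slide": [0, 0, -85], "dr": [0, 0, 0], "jaw": 0}, {"slide": [0, 0, -85], "dr": [0, 0, 0], "jaw": 0}, {"slide": [0, 0, -85], "dr": [0, 0, 0], "jaw": 0}]}}

```text
clock: 18.0
position: [454.5, -136.5, 215.1]
ee_rot: [-0.07, 0.998, 0.0, -0.0]
contact_force: [0.3, -0.6, -0.3]
gripper_width: 0.2
grasp_force: 0.0
```

```bash
python3 - <<'E'
from h import *
goal((-105,-33,200))
look('pics/z9.png')
E
```

```text
t 18.0 mixer [-106.7  -32.9  215.1] slide [-1.7 -0.1 15.1] dr [ 0.   -0.01  0.  ] F [ 0.18 -0.68 -0.28]
```

View pics/z9.png

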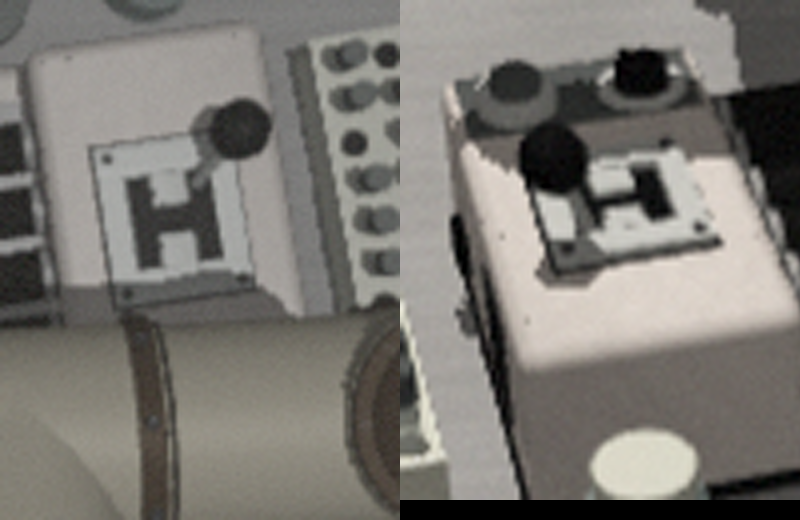

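The lever is still home, with the knob at top (239,128). The button is up again at scene (515,82), and the arm is clear of everything.

```bash
python3 -c "
from bench import arm
print(arm.job_done())"
```

```text
the job is handed in; nothing more can be done
None
```

The lever is fully home in the far right slot. After that I pressed the start button right down and it came back up. The arm touches nothing, and I handed the job in at about 18 s.

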